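# Press the badge in the desk badge die

## Robot

A 6-joint arm with a two-finger parallel gripper is mounted at the origin on the work surface. World frame = base frame: x ahead of the robot, y to its left, z up, the work surface at z = 0. Lengths are in m, angles in rad, forces in N, time in s.
With the tool pointing down it reaches from about 0.35 to 0.975 m from the base axis. Payload 4.9 kg.
Tool frame: the origin (TCP) lies midway between the tips of the shut fingers; the grasp point (between the pads) lies 19 mm behind it; z points along the fingers, y is the line along which they close (so a half turn about z gives the same grasp; the last joint's range is limited). The gripper opens to 85 mm and grips with 20 to 120 N. Pads are 22 mm wide; open, the fingers measure 114 mm over their backs; the gripper's body (76 mm by 85 mm) begins 54 mm behind the grasp point. The pads swing forward as they close: fully open they stand 13 mm farther back than shut.
Start: joints at [1.104, 0.053, 1.613, -0, 1.476, -0.119], TCP at [0.213, 0.588, 0.231] pointing down, gripper open.
Joint ranges: [-3.01, 3.01], [-1.01, 2.22], [0.06, 2.58], [-1.02, 4.17], [0.09, 2.62], [-3.14, 3.14]. Speed limits (rad/s): [2.57, 2.57, 3.14, 3.14, 3.14, 3.14].

## Interface

Orientations are given as a unit quaternion [w, x, y, z].
In Python, from plant import state, grab_frame, job_done, cut_out, place_of gives the robot as it stands.
- The arm moves only by the tool jog_arm, never from a script. Its argument "motion" is text: rows parted by semicolons, each of 7 numbers parted by spaces: the opening in per cent of the stroke, from 0 (shut) to 100 (fully open), then the shift along the tool's x, y, z as a fraction of full scale, then the turn, a rotation vector about the tool's x, y, z as a fraction of full scale. A call has exactly 5 rows; each row is the pose to reach, as a shift and turn from the pose commanded when the call began, along the tool's axes at that moment; what a row does not reach only later rows make up. Full scale, the value 1, is 50 cm for a shift and 1.5 rad for a turn. A row lasts 1/8 s, in which the tool goes at most 62.5 mm and 10.7 degrees, less where a joint would pass 70% of its speed; a pose out of reach is approached as far as the arm can. A call with a number of a shift or a turn outside -1 to 1 is refused whole. A call with a gripper value outside its range is refused whole. The fingers move at their own pace and stop on an object; the grip force is fixed at half the most. Time passes only in rows, so rows that repeat a pose let the fingers close, or fill a call up. It gives the time, the measured TCP pose, the force, the opening and the grip force at its end, in the units of the state.
- state(): the state, without advancing time (a new reading comes with each control period).
- grab_frame(name): name is "scene" or "top" or "wrist"; returns a dict with "color" (384x512x3 uint8, red, green, blue), "range_z" (384x512 float32, m along the optical axis (not along the pixel's ray), 0 where there is no reading), "intrinsics" (3x3 intrinsics, pixels), "k1" (the pictures are not rectified: a ray, as slopes to the right and down, at radius r is drawn at 1 + k1 r^2 times it, then the intrinsics apply), "world_from_camera" (4x4, takes a point from camera to world coordinates). Camera axes: x right, y up, looking along -z (the intrinsics and any distortion apply to the point x, -y, -z); pixel columns grow to the right and rows downward; lengths in m; the calibration is good to about 2 mm. A picture is of the moment at which its call begins.
- job_done(): hands the job in; it is judged then, once.
Trained networks look in the newest picture that a camera, given by its name, has taken for a name from the list of things; names that differ only in an ending like _2 or _b are one class to them, and where a whole thing is asked for, a point or a joint stands for the part that bears it (a point fixed in the world has none). Each returns a list of dicts, best first, with "p" (0 to 1); they miss things now and then, are a little off and sometimes report something else, mostly with a low value. They report only what shows in the picture. A call takes as long as a camera call. They do not tell look-alikes from the thing itself.
- cut_out(camera, thing): "pixels" (384x512 bool, what is visible of it).
- place_of(camera, thing): "at" ([x, y, z] in m, in world coordinates, good to about 4 mm: a listed point, or the origin of a listed thing).
The state is a dict: "time": time; "joint_pos": joint angles; "joint_vel": joint speeds; "joint_efforts": joint torques, N m; "tool_pos": TCP position; "tool_rot": TCP orientation; "contact_force": force on the tool from outside, world axes, zero at the start; "ft_torque": the same for the moment, N m; "gripper_width": opening from 0.0 (shut) to 1.0 (fully open); "grasp_force": force on a finger pad.
Only numpy, scipy, OpenCV 4.12 (cv2) and the standard library are available. Lean on these libraries where they do the work, as an engineer would, in place of code of your own. Each camera call takes 0.05 s, during which the arm holds its last target. There are 200 camera calls.

## Task

Take the hand tamper out of its dock, set it square and centred on the badge in the die, and press straight down, firmly but gently, until the sprung plate bottoms out level; keep it bottomed for about two seconds. Then lift the tamper out and put it back standing in its dock. Leave the other desk things alone.

Things in the scene. Friction and masses are not known exactly. Their poses are not given: they have to be found in the camera images.
- tamper_mid (a point): Hand tamper, 78 mm tall, about 0.32 kg: a flat square steel base 52 x 52 x 20 mm with an upright square dark-wood handle 28 x 28 mm, 58 mm long, centred on it (sides parallel to the base's). This point is its centre, half-way up: 39 mm above the flat underside, 19 mm above the top of the base, on the handle; the handle's top is 39 mm above it. z points up, x and y are square to its sides (the four sides are alike).
- dock: Black plastic dock, a shallow open square tray fixed to the desk: 78 x 78 mm outside, walls 7 mm thick and 14 mm high. Inside it is 64 x 64 mm with its floor 7 mm above the desk. Origin: centre of its underside, on the desk. x and y are square to its walls.
- die: Badge die fixed to the desk: dark steel base 130 x 130 x 20 mm carrying a grey square well, 70 x 70 mm inside, walls 8 mm thick, rim 46 mm above the desk. Origin: centre of its underside, on the desk, below the centre of the well. x and y are square to the walls. Under the plate, out of sight, are four springs and a flat seat on firm rubber, which gives only 1 mm for 16 N.
- plate: Steel sprung plate 66 x 66 x 8 mm lying loose in the well, 2 mm of play each side, with a flat white badge 50 x 50 x 2 mm fixed on top. Origin: centre of its underside, 36 mm above the desk at the start. z up. It begins to sink at about 3 N of added push; each further mm takes 0.44 N. It bottoms on its seat after 3 to 13 mm, different each time and not measured, so at 4 to 8.5 N.
- badge_top (a point): Centre of the badge's flat top face, 10 mm above the plate's origin and, at the start, flush with the well's rim. Only the steep rise of force (16 N per mm) tells that the plate has bottomed. Then it should bear on the seat with at least 4 N (12 to 18 N in all on the badge is right); over 25 N dents the badge. Let go, it springs back up.
- tape_dispenser: Bystander: red tape dispenser, 150 x 55 x 90 mm, 0.7 kg. Origin: centre of its underside.
- stapler: Bystander: black stapler, 135 x 36 x 60 mm. Origin: centre of its underside.
- pen_cup: Bystander: square grey pen cup, 75 x 75 x 100 mm, pens up to 145 mm high. Origin: centre of its underside.
Things that resemble listed ones, but are neither listed nor needed, are in the scene too. What is meant by the dock is not orange, and is the larger of those in its own colour.

How it is judged:
By the outcome, as a careful person would: the job done as asked, in the order asked, and still so for the second after the job is handed in, with the robot touching nothing.
It also fails if it takes over 61 s, if anything falls off the work surface, if the arm or the gripper's body presses on something with over 40 N, if the wrist force passes 120 N, or if a joint passes its speed limit or range.

## Working session

There is one attempt and no reset: what is moved stays moved. The work goes in short steps, Python scripts to look and compute and a tool call to move; the robot and the scene stay as the last step left them, time stands still between calls to the robot, and variables do not carry over. Pictures are saved under pics/ and viewed, at most 10 in all, crops included, and the job is handed in when it is done.

Besides the shell and the picture viewer there is one more tool, called after ">>>" by a JSON object that holds its "method" and its "body". jog_arm: Moves the arm, as the interface text tells. Shift numbers are shares of 50 cm and turn numbers shares of 1.5 rad, none past 1 either way. Its arguments: {"type":"object","properties":{"motion":{"type":"string"}},"required":["motion"]}

```bash
mkdir -p pics; ls; python3 - <<'E'
from plant import *
import cv2,numpy as np
s=state();print({k:np.round(v,4).tolist() for k,v in s.items()})
ims=[]
for c in ["scene","top"]:
    f=grab_frame(c);ims.append(f["color"][:,:,::-1]);print(c,f["k1"],f["intrinsics"].tolist(),np.round(f["world_from_camera"],3).tolist())
    for t in ["tamper_mid","dock","die","plate","badge_top","tape_dispenser","stapler","pen_cup"]:
        print(t,[(round(float(d["p"]),2),np.round(d["at"],3).tolist()) for d in place_of(c,t)[:4]])
cv2.imwrite("pics/a.png",np.vstack([ims[1]]));cv2.imwrite("pics/b.png",ims[0])
E
```

```text
pics
{'time': 0.0, 'joint_pos': [1.104, 0.0534, 1.6143, 0.0, 1.476, -0.119], 'joint_vel': [-0.0005, -0.0004, -0.0018, 0.0008, -0.002, -0.0015], 'joint_efforts': [-0.002, -39.3675, -37.0172, -0.0002, 0.007, -0.0], 'tool_pos': [0.2127, 0.587, 0.23], 'tool_rot': [-0.0003, 0.173, 0.9849, -0.001], 'contact_force': [-0.8975, 0.4419, -0.1915], 'ft_torque': [0.0464, 0.0501, 0.0166], 'grasp_force': 0.0, 'gripper_width': 1.0049}
scene -0.11240281645888546 [[436.7758785562048, 0.0, 259.1877418231904], [0.0, 436.7758785562048, 188.00432519242784], [0.0, 0.0, 1.0]] [[0.385, -0.796, 0.466, 1.228], [0.923, 0.331, -0.197, -0.221], [0.003, 0.506, 0.862, 1.11], [0.0, 0.0, 0.0, 1.0]]
tamper_mid [(0.93, [0.544, 0.163, 0.05]), (0.26, [0.593, -0.203, 0.001])]
dock [(0.73, [0.545, 0.165, 0.0]), (0.73, [0.664, 0.176, 0.002]), (0.56, [0.51, 0.035, 0.001])]
die [(0.94, [0.593, -0.202, 0.004]), (0.66, [0.592, -0.198, 0.049])]
plate [(0.79, [0.592, -0.198, 0.036])]
badge_top [(0.98, [0.593, -0.202, 0.048])]
tape_dispenser [(0.7, [0.543, 0.164, -0.001]), (0.63, [0.795, -0.033, -0.0])]
stapler [(0.66, [0.539, 0.452, -0.002])]
pen_cup [(0.6, [0.6, -0.435, 0.002])]
top 0.007785510885024278 [[370.73364821729496, 0.0, 251.30013849547063], [0.0, 370.73364821729496, 193.83372513844841], [0.0, 0.0, 1.0]] [[-0.003, 0.994, -0.105, 0.548], [-1.0, -0.005, -0.021, -0.013], [-0.021, 0.105, 0.994, 1.146], [0.0, 0.0, 0.0, 1.0]]
tamper_mid [(0.7, [0.542, 0.162, 0.046]), (0.22, [0.544, 0.162, -0.003])]
dock [(0.9, [0.506, 0.033, 0.0])]
die [(0.73, [0.596, -0.203, -0.002])]
plate [(0.59, [0.591, -0.202, 0.04]), (0.49, [0.597, -0.203, -0.0])]
badge_top []
tape_dispenser [(0.75, [0.795, -0.031, 0.002])]
stapler [(0.72, [0.539, 0.45, 0.001]), (0.72, [0.595, -0.204, 0.039])]
pen_cup []
```

View pics/a.png

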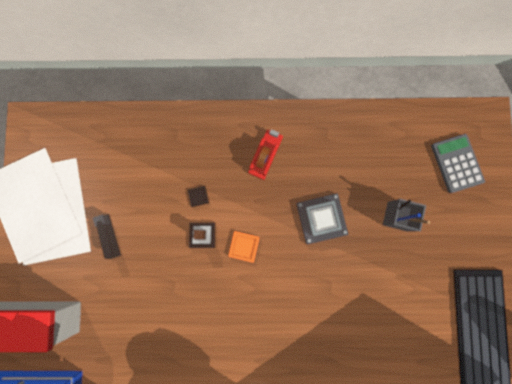

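View pics/b.png

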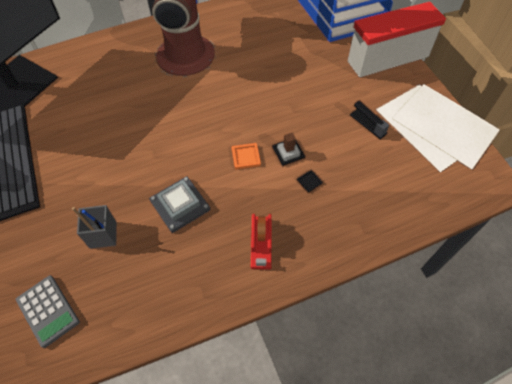

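The top view shows the tamper standing in the black dock at about (202,235). The small black look-alike is at (198,196), the orange one at (244,246) and the die at (322,218). I'll move over the tamper and look with the wrist camera.

>>> {"method": "jog_arm", "body": {"motion": "100 -0.1 -0.063 -0.01 0 0 0; 100 -0.2 -0.126 -0.02 0 0 0; 100 -0.3 -0.189 -0.03 0 0 0; 100 -0.4 -0.252 -0.04 0 0 0; 100 -0.5 -0.315 -0.04 0 0 0"}}

```text
time: 1.52
tool_pos: [0.3955, 0.3529, 0.2522]
tool_rot: [0.001, 0.173, 0.985, 0.001]
contact_force: [0.4, 0.4, -0.0]
gripper_width: 1.003
grasp_force: 0.0
```

>>> {"method": "jog_arm", "body": {"motion": "100 -0.1 -0.063 0 0 0 0; 100 -0.2 -0.126 0 0 0 0; 100 -0.3 -0.189 0 0 0 0; 100 -0.35 -0.22 0 0 0 0; 100 -0.35 -0.22 0 0 0 0"}}

```text
time: 2.15
tool_pos: [0.5223, 0.1896, 0.2512]
tool_rot: [-0.0, 0.175, 0.985, -0.0]
contact_force: [-0.2, -0.2, -0.1]
gripper_width: 1.001
grasp_force: 0.0
```

```bash
cat > h.py <<'E'
from plant import *
import cv2,numpy as np
from scipy.spatial.transform import Rotation as R
def pos(): 
    s=state(); return s,np.array(s["tool_pos"]),R.from_quat(np.roll(s["tool_rot"],-1))
def go(xyz,yaw=None):
    """fractions to reach TCP xyz, tool pointing down, tool y at world angle yaw (mod 90)"""
    s,p,r=pos(); sh=r.inv().apply(np.array(xyz)-p)/.5
    cur=np.arctan2(*r.apply([0,1,0])[[1,0]])
    d=0 if yaw is None else (yaw-cur+np.pi/4)%(np.pi/2)-np.pi/4
    y=cur+d; X=np.array([np.sin(y),-np.cos(y),0])*1.; Y=np.array([np.cos(y),np.sin(y),0]); Z=np.array([0,0,-1.])
    X=np.cross(Y,Z); T=R.from_matrix(np.c_[X,Y,Z])
    print("cur yaw",round(np.degrees(cur),2),"turn deg",round(np.degrees(d),2),"shift",np.round(sh,4),"rot",np.round((r.inv()*T).as_rotvec()/1.5,4),"j6",round(s["joint_pos"][5],3))
def cloud(f):
    K=f["intrinsics"];d=f["range_z"];h,w=d.shape
    D=np.array([f["k1"],0,0,0,0.])
    u,v=np.meshgrid(np.arange(w),np.arange(h))
    n=cv2.undistortPoints(np.stack([u,v],-1).reshape(-1,1,2).astype(float),K,D).reshape(h,w,2)
    P=np.stack([n[...,0]*d,-n[...,1]*d,-d],-1); M=f["world_from_camera"]
    W=P@M[:3,:3].T+M[:3,3]; W[d<=0]=np.nan
    return W
def rect(P,zlo,zhi,xy,rad):
    m=(P[...,2]>zlo)&(P[...,2]<zhi)&(np.hypot(P[...,0]-xy[0],P[...,1]-xy[1])<rad)
    q=P[m][:,:2]; 
    if len(q)<5: return None
    c,s,a=cv2.minAreaRect((q*1000).astype(np.float32)); return len(q),np.round(c,1),np.round(s,1),round(a,1),np.round(np.median(P[m][:,2])*1000,1)
E
python3 - <<'E'
from h import *
s,p,r=pos();print(s["time"],p,s["joint_pos"],s["contact_force"])
f=grab_frame("wrist");cv2.imwrite("pics/c.png",f["color"][:,:,::-1]);P=cloud(f)
print(np.round(f["world_from_camera"],3).tolist())
for t in ["tamper_mid","dock"]: print(t,[(round(float(d["p"]),2),np.round(d["at"],4).tolist()) for d in place_of("wrist",t)[:3]])
for z in [(.075,.095),(.06,.095),(.022,.032),(.011,.018)]: print(z,rect(P,*z,(.543,.163),.06))
E
```

```text
2.15 [0.52232815 0.18962981 0.25124386] [ 2.14316541e-01 -1.23857936e-01  1.75181933e+00  1.03398381e-05
  1.51380730e+00 -1.00524015e+00] [-0.17817991 -0.22592749 -0.07132934]
[[0.345, -0.896, -0.28, 0.451], [0.939, 0.329, 0.103, 0.216], [-0.0, -0.298, 0.954, 0.393], [0.0, 0.0, 0.0, 1.0]]
tamper_mid [(0.74, [0.5407, 0.1675, 0.0448])]
dock [(0.72, [0.665, 0.1806, -0.0029]), (0.69, [0.5043, 0.0391, -0.0023])]
(0.075, 0.095) (701, array([545.1, 162.5]), array([28.1, 28.2]), 88.5, np.float64(84.4))
(0.06, 0.095) (812, array([545. , 162.4]), array([28.2, 28.4]), 88.0, np.float64(84.3))
(0.022, 0.032) (855, array([545.2, 162.4]), array([52.2, 52.5]), 88.3, np.float64(26.6))
(0.011, 0.018) (1135, array([543.7, 163.2]), array([78.7, 78.6]), 0.3, np.float64(13.6))
```

View pics/c.png

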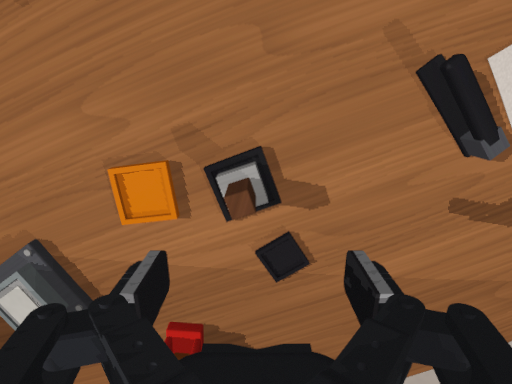

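The wrist view shows the tamper in its dock at about (240,185). The measured sizes (28, 52 and 78 mm) match the listed tamper and the larger black dock. Next is the grasp approach.

```bash
python3 - <<'E'
from h import *
go((.545,.1624,.1),np.radians(88.3)); go((.545,.1624,.036),np.radians(88.3))
f=grab_frame("top");P=cloud(f)
print(np.round(place_of("top","die")[0]["at"],3))
for z in [(.042,.05),(.03,.06),(.015,.024)]: print(z,rect(P,*z,(.594,-.202),.1))
E
```

```text
cur yaw 70.12 turn deg 18.18 shift [-0.0655 -0.0392  0.3025] rot [ 2.000e-04 -2.000e-04 -2.116e-01] j6 -1.005
cur yaw 70.12 turn deg 18.18 shift [-0.0656 -0.0392  0.4305] rot [ 2.000e-04 -2.000e-04 -2.116e-01] j6 -1.005
[ 0.594 -0.206 -0.002]
(0.042, 0.05) (736, array([ 592.6, -203. ]), array([85.8, 86.4]), 13.0, np.float64(45.5))
(0.03, 0.06) (844, array([ 592.6, -203. ]), array([85.8, 86.4]), 13.0, np.float64(45.1))
(0.015, 0.024) (944, array([ 592.6, -203.3]), array([129.9, 130.1]), 13.1, np.float64(19.8))
```

>>> {"method": "jog_arm", "body": {"motion": "100 -0.033 -0.02 0.06 0 0 -0.1; 100 -0.066 -0.039 0.12 0 0 -0.2; 100 -0.066 -0.039 0.18 0 0 -0.212; 100 -0.066 -0.039 0.24 0 0 -0.212; 100 -0.066 -0.039 0.24 0 0 -0.212"}}

```text
time: 3.02
tool_pos: [0.5432, 0.1622, 0.1284]
tool_rot: [-0.003, 0.014, 1.0, -0.0]
contact_force: [0.1, 1.0, 0.1]
gripper_width: 1.002
grasp_force: 0.0
```

```bash
python3 - <<'E'
from h import *
go((.545,.1624,.036),np.radians(88.3))
f=grab_frame("wrist");P=cloud(f)
for z in [(.075,.095),(.022,.032),(.011,.018)]: print(z,rect(P,*z,(.543,.163),.06))
E
```

```text
cur yaw 88.38 turn deg -0.08 shift [-0.0047  0.0007  0.1847] rot [-0.0007 -0.004   0.0009] j6 -1.384
(0.075, 0.095) (1792, array([544.4, 162.5]), array([28. , 28.2]), 87.9, np.float64(84.4))
(0.022, 0.032) (1986, array([545.2, 162.4]), array([52.1, 52.7]), 88.6, np.float64(26.6))
(0.011, 0.018) (2381, array([543.6, 163.5]), array([79. , 78.4]), 0.2, np.float64(13.6))
```

>>> {"method": "jog_arm", "body": {"motion": "100 -0.003 0.001 0.06 0 0 0; 100 -0.003 0.001 0.12 0 0 0; 100 -0.003 0.001 0.165 0 0 0; 100 -0.003 0.001 0.185 0 0 0; 100 -0.003 0.001 0.185 0 0 0"}}

```text
time: 3.7
tool_pos: [0.5478, 0.1624, 0.0397]
tool_rot: [0.0, 0.015, 1.0, 0.0]
contact_force: [-0.6, 0.5, -0.5]
gripper_width: 0.999
grasp_force: 0.0
```

>>> {"method": "jog_arm", "body": {"motion": "20 0 0 0 0 0 0; 20 0 0 0 0 0 0; 20 0 0 0 0 0 0; 20 0 0 0 0 0 0; 0 0 0 0 0 0 0"}}

```text
time: 4.32
tool_pos: [0.5479, 0.1623, 0.0395]
tool_rot: [0.001, 0.015, 1.0, 0.0]
contact_force: [-0.0, 1.7, 3.2]
gripper_width: 0.319
grasp_force: 60.1
```

>>> {"method": "jog_arm", "body": {"motion": "0 0 0 0 0 0 0; 0 0 0 0 0 0 0; 0 0 0 -0.02 0 0 0; 0 0 0 -0.05 0 0 0; 0 0 0 -0.1 0 0 0"}}

```text
time: 4.95
tool_pos: [0.5458, 0.1618, 0.0881]
tool_rot: [-0.002, 0.015, 1.0, -0.0]
contact_force: [0.0, -0.5, -3.5]
gripper_width: 0.324
grasp_force: 59.3
```

```bash
python3 - <<'E'
from h import *
go((.57,-.12,.2),np.radians(13+90))
s=state();print(s["contact_force"],s["ft_torque"],s["grasp_force"],s["gripper_width"],s["tool_pos"])
E
```

```text
cur yaw 88.29 turn deg 14.71 shift [-0.0644 -0.562  -0.2236] rot [-0.0002 -0.0024 -0.1712] j6 -1.383
[ 0.04638561 -0.46685506 -3.52321072] [ 0.02656657 -0.02648991  0.00785367] 59.30839240550995 0.32364724679017337 [0.54581513 0.16176392 0.0880897 ]
```

>>> {"method": "jog_arm", "body": {"motion": "0 0 -0.03 -0.1 0 0 -0.03; 0 -0.02 -0.15 -0.15 0 0 -0.08; 0 -0.03 -0.27 -0.18 0 0 -0.14; 0 -0.04 -0.39 -0.2 0 0 -0.171; 0 -0.04 -0.48 -0.22 0 0 -0.171"}}

```text
time: 5.58
tool_pos: [0.5597, -0.0808, 0.1997]
tool_rot: [0.0, -0.113, 0.994, -0.0]
contact_force: [-0.0, -0.2, -3.2]
gripper_width: 0.319
grasp_force: 60.3
```

>>> {"method": "jog_arm", "body": {"motion": "0 0 0 0 0 0 0; 0 0 0 0 0 0 0; 0 0 0 0 0 0 0; 0 0 0 0 0 0 0; 0 0 0 0 0 0 0"}}

```text
time: 6.2
tool_pos: [0.5601, -0.0776, 0.1986]
tool_rot: [-0.0, -0.114, 0.994, 0.0]
contact_force: [0.2, -0.4, -3.4]
gripper_width: 0.318
grasp_force: 60.5
```

```bash
python3 - <<'E'
from h import *
s,p,r=pos();print(s["time"],p,s["contact_force"])
f=grab_frame("wrist");cv2.imwrite("pics/d.png",f["color"][:,:,::-1]);P=cloud(f);np.save("P.npy",P)
for z in [(.042,.05),(.015,.024)]: print("die",z,rect(P,*z,(.593,-.203),.1))
b=cut_out("wrist","plate")+cut_out("wrist","badge_top");print(len(b),[x["p"] for x in b])
w=(f["color"].min(2)>170)&(np.hypot(P[...,0]-.593,P[...,1]+.203)<.05)&(P[...,2]>.03);print("badge",rect(np.where(w[...,None],P,np.nan),.03,.06,(.593,-.203),.06))
for z in [(.2,.225),(.225,.26),(.17,.2),(.15,.2)]: print("tamper",z,rect(P,*z,p[:2],.06))
go((.5926,-.203,.15),np.radians(103))
E
```

```text
6.2 [ 0.56006738 -0.0776424   0.19859523] [ 0.19747791 -0.39170377 -3.36517752]
die (0.042, 0.05) (6437, array([ 591.6, -202.9]), array([86.1, 88.1]), 13.2, np.float64(45.2))
die (0.015, 0.024) (5843, array([ 591.9, -202.3]), array([129.6, 130.1]), 13.1, np.float64(19.5))
2 [0.6, 0.8]
badge (2198, array([ 591.8, -202.5]), array([50.7, 50. ]), 12.6, np.float64(45.6))
tamper (0.2, 0.225) (2391, array([548.7, -80.6]), array([11.9, 54.7]), 13.1, np.float64(214.5))
tamper (0.225, 0.26) (15837, array([557.5, -77.9]), array([ 31. , 102.5]), 13.1, np.float64(245.4))
tamper (0.17, 0.2) (4249, array([547.3, -80.6]), array([32. , 52.4]), 12.9, np.float64(185.6))
tamper (0.15, 0.2) (4415, array([547.3, -80.6]), array([32. , 52.4]), 12.9, np.float64(185.5))
cur yaw 103.02 turn deg -0.02 shift [-0.007  -0.2581  0.0975] rot [ 0.     -0.0001  0.0002] j6 -2.068
```

View pics/d.png

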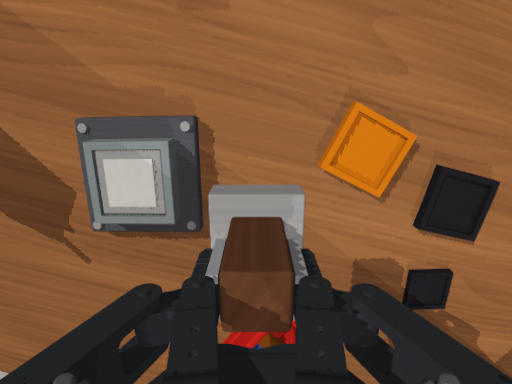

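The wrist view shows the die at about (135,175), with the white badge square in the well and the tamper held at about (257,260). The base centre sits about 3 mm toward the robot from the TCP, so I'll correct for that.

```bash
python3 - <<'E'
from h import *
P=np.load("P.npy");s,p,r=pos()
for n,c,rad,lo,hi in [("base",(.545,-.0806),.03,.18,.19),("badge",(.5918,-.2025),.023,.042,.049),("handle top",(.557,-.078),.012,.238,.25)]:
    q=P[(np.hypot(P[...,0]-c[0],P[...,1]-c[1])<rad)&(P[...,2]>lo)&(P[...,2]<hi)]
    k=np.linalg.lstsq(np.c_[q[:,:2]-c,np.ones(len(q))],q[:,2],rcond=None)[0];print(n,len(q),np.round(np.degrees(k[:2]),2),round(k[2],4))
go((.5949,-.2017,.12),np.radians(103))
E
```

```text
base 3395 [2.16 0.52] 0.1856
badge 1517 [0.06 0.2 ] 0.0456
handle top 2610 [-0.2  -0.06] 0.2436
cur yaw 103.02 turn deg -0.02 shift [-0.0121 -0.2566  0.1575] rot [ 0.     -0.0001  0.0002] j6 -2.068
```

>>> {"method": "jog_arm", "body": {"motion": "0 -0.006 -0.11 0 0 0 0; 0 -0.012 -0.2 0.04 0 0 0; 0 -0.012 -0.257 0.08 0 0 0; 0 -0.012 -0.257 0.13 0 0 0; 0 -0.012 -0.257 0.157 0 0 0"}}

```text
time: 6.98
tool_pos: [0.594, -0.2022, 0.1183]
tool_rot: [-0.001, -0.113, 0.994, 0.001]
contact_force: [0.5, 0.5, -3.1]
gripper_width: 0.323
grasp_force: 61.2
```

>>> {"method": "jog_arm", "body": {"motion": "0 0 0 0 0 0 0; 0 0 0 0 0 0 0; 0 0 0 0 0 0 0; 0 0 0 0 0 0 0; 0 0 0 0 0 0 0"}}

```text
time: 7.6
tool_pos: [0.595, -0.2022, 0.1208]
tool_rot: [0.0, -0.113, 0.994, -0.0]
contact_force: [-0.2, 1.1, -3.1]
gripper_width: 0.321
grasp_force: 61.2
```

```bash
python3 - <<'E'
from h import *
s,p,r=pos();print(s["time"],p,s["contact_force"],s["ft_torque"])
f=grab_frame("wrist");cv2.imwrite("pics/e.png",f["color"][:,:,::-1]);P=cloud(f)
for z in [(.042,.05),(.015,.024)]: print("die",z,rect(P,*z,(.593,-.203),.1))
t=(P[...,2]>.10)&(P[...,2]<.112)
for z in [(.1,.112),(.102,.109)]: print("tamper",z,rect(P,*z,p[:2],.06))
go((.5949,-.2017,.085),np.radians(103))
E
```

```text
7.6 [ 0.59503036 -0.20223302  0.12076337] [-0.21274864  1.11018176 -3.06828113] [-0.00457973  0.04486502 -0.01714424]
die (0.042, 0.05) (5644, array([ 590.6, -202.6]), array([83. , 86.7]), 13.0, np.float64(45.3))
die (0.015, 0.024) (9264, array([ 591.6, -202.8]), array([129.3, 130.6]), 12.9, np.float64(19.5))
tamper (0.1, 0.112) (3513, array([ 582.2, -205.2]), array([31.9, 52.2]), 12.9, np.float64(107.7))
tamper (0.102, 0.109) (3253, array([ 582.2, -205.2]), array([31.9, 52.2]), 12.8, np.float64(107.7))
cur yaw 102.99 turn deg 0.01 shift [-0.0001  0.0011  0.0712] rot [-0.0002  0.0002 -0.0001] j6 -2.244
```

View pics/e.png

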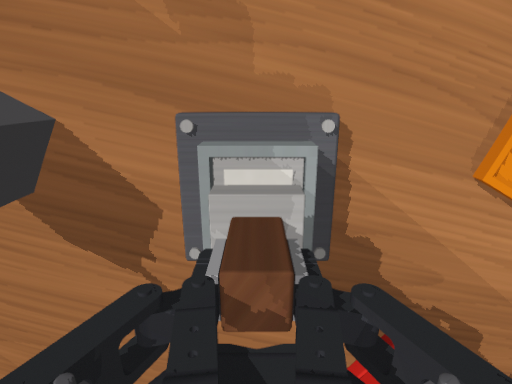

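The wrist view shows the tamper base over the well, centred on the badge to within about 0.5 mm and square to it. I'll lower it.

>>> {"method": "jog_arm", "body": {"motion": "0 0 0.001 0.03 0 0 0; 0 0 0.001 0.055 0 0 0; 0 0 0.001 0.07 0 0 0; 0 0 0.001 0.076 0 0 0; 0 0 0.001 0.076 0 0 0"}}

```text
time: 8.28
tool_pos: [0.5947, -0.2018, 0.0821]
tool_rot: [-0.0, -0.113, 0.994, 0.0]
contact_force: [-0.2, 0.2, -3.2]
gripper_width: 0.316
grasp_force: 61.4
```

>>> {"method": "jog_arm", "body": {"motion": "0 0 0 0.001 0 0 0; 0 0 0 0.002 0 0 0; 0 0 0 0.003 0 0 0; 0 0 0 0.004 0 0 0; 0 0 0 0.005 0 0 0"}}

```text
time: 8.9
tool_pos: [0.5947, -0.2018, 0.0798]
tool_rot: [0.0, -0.113, 0.994, -0.0]
contact_force: [0.2, -0.6, -3.2]
gripper_width: 0.321
grasp_force: 61.4
```

>>> {"method": "jog_arm", "body": {"motion": "0 0 0 0.001 0 0 0; 0 0 0 0.002 0 0 0; 0 0 0 0.003 0 0 0; 0 0 0 0.004 0 0 0; 0 0 0 0.005 0 0 0"}}

```text
time: 9.52
tool_pos: [0.5948, -0.2017, 0.0776]
tool_rot: [0.0, -0.113, 0.994, 0.0]
contact_force: [-1.3, 1.0, -1.2]
gripper_width: 0.324
grasp_force: 61.6
```

>>> {"method": "jog_arm", "body": {"motion": "0 0 0 0.0005 0 0 0; 0 0 0 0.001 0 0 0; 0 0 0 0.0015 0 0 0; 0 0 0 0.002 0 0 0; 0 0 0 0.002 0 0 0"}}

```text
time: 10.15
tool_pos: [0.5948, -0.2018, 0.0764]
tool_rot: [0.0, -0.113, 0.994, -0.0]
contact_force: [-1.5, 0.8, 0.6]
gripper_width: 0.318
grasp_force: 61.7
```

>>> {"method": "jog_arm", "body": {"motion": "0 0 0 0.0004 0 0 0; 0 0 0 0.0008 0 0 0; 0 0 0 0.0012 0 0 0; 0 0 0 0.0016 0 0 0; 0 0 0 0.002 0 0 0"}}

```text
time: 10.78
tool_pos: [0.5948, -0.2018, 0.0754]
tool_rot: [0.0, -0.113, 0.994, -0.0]
contact_force: [-0.2, 0.3, 0.4]
gripper_width: 0.319
grasp_force: 61.7
```

>>> {"method": "jog_arm", "body": {"motion": "0 0 0 0.0004 0 0 0; 0 0 0 0.0008 0 0 0; 0 0 0 0.0012 0 0 0; 0 0 0 0.0016 0 0 0; 0 0 0 0.002 0 0 0"}}

```text
time: 11.4
tool_pos: [0.5948, -0.2018, 0.0743]
tool_rot: [0.0, -0.113, 0.994, -0.0]
contact_force: [-0.7, 1.2, 0.9]
gripper_width: 0.317
grasp_force: 61.8
```

>>> {"method": "jog_arm", "body": {"motion": "0 0 0 0.0004 0 0 0; 0 0 0 0.0008 0 0 0; 0 0 0 0.0012 0 0 0; 0 0 0 0.0016 0 0 0; 0 0 0 0.002 0 0 0"}}

```text
time: 12.02
tool_pos: [0.5948, -0.2018, 0.0734]
tool_rot: [0.0, -0.113, 0.994, -0.0]
contact_force: [-1.0, 1.1, 1.8]
gripper_width: 0.318
grasp_force: 61.8
```

>>> {"method": "jog_arm", "body": {"motion": "0 0 0 0.0004 0 0 0; 0 0 0 0.0008 0 0 0; 0 0 0 0.0012 0 0 0; 0 0 0 0.0016 0 0 0; 0 0 0 0.002 0 0 0"}}

```text
time: 12.65
tool_pos: [0.5948, -0.2018, 0.0724]
tool_rot: [0.0, -0.113, 0.994, -0.0]
contact_force: [-1.0, -0.1, 1.1]
gripper_width: 0.32
grasp_force: 61.9
```

>>> {"method": "jog_arm", "body": {"motion": "0 0 0 0.0004 0 0 0; 0 0 0 0.0008 0 0 0; 0 0 0 0.0012 0 0 0; 0 0 0 0.0016 0 0 0; 0 0 0 0.002 0 0 0"}}

```text
time: 13.28
tool_pos: [0.5948, -0.2018, 0.0713]
tool_rot: [0.0, -0.113, 0.994, -0.0]
contact_force: [-1.3, 0.2, 1.5]
gripper_width: 0.32
grasp_force: 61.9
```

>>> {"method": "jog_arm", "body": {"motion": "0 0 0 0.0004 0 0 0; 0 0 0 0.0008 0 0 0; 0 0 0 0.0012 0 0 0; 0 0 0 0.0016 0 0 0; 0 0 0 0.002 0 0 0"}}

```text
time: 13.9
tool_pos: [0.5948, -0.2018, 0.0703]
tool_rot: [0.0, -0.113, 0.994, -0.0]
contact_force: [-0.6, 0.6, 2.8]
gripper_width: 0.323
grasp_force: 62.0
```

>>> {"method": "jog_arm", "body": {"motion": "0 0 0 0.0004 0 0 0; 0 0 0 0.0008 0 0 0; 0 0 0 0.0012 0 0 0; 0 0 0 0.0016 0 0 0; 0 0 0 0.002 0 0 0"}}

```text
time: 14.52
tool_pos: [0.5948, -0.2018, 0.0694]
tool_rot: [0.0, -0.113, 0.994, -0.0]
contact_force: [-1.3, 2.3, 2.1]
gripper_width: 0.32
grasp_force: 62.0
```

>>> {"method": "jog_arm", "body": {"motion": "0 0 0 0.0004 0 0 0; 0 0 0 0.0008 0 0 0; 0 0 0 0.0012 0 0 0; 0 0 0 0.0016 0 0 0; 0 0 0 0.002 0 0 0"}}

```text
time: 15.15
tool_pos: [0.5948, -0.2018, 0.0689]
tool_rot: [0.0, -0.113, 0.994, -0.0]
contact_force: [-2.5, 1.9, 6.7]
gripper_width: 0.319
grasp_force: 62.3
```

>>> {"method": "jog_arm", "body": {"motion": "0 0 0 0.0003 0 0 0; 0 0 0 0.0006 0 0 0; 0 0 0 0.0008 0 0 0; 0 0 0 0.0008 0 0 0; 0 0 0 0.0008 0 0 0"}}

```text
time: 15.78
tool_pos: [0.5948, -0.2018, 0.0688]
tool_rot: [-0.0, -0.113, 0.994, -0.0]
contact_force: [-3.8, 2.2, 7.9]
gripper_width: 0.323
grasp_force: 62.5
```

>>> {"method": "jog_arm", "body": {"motion": "0 0 0 0.0004 0 0 0; 0 0 0 0.0008 0 0 0; 0 0 0 0.0012 0 0 0; 0 0 0 0.0012 0 0 0; 0 0 0 0.0012 0 0 0"}}

```text
time: 16.4
tool_pos: [0.5949, -0.2018, 0.0686]
tool_rot: [-0.0, -0.113, 0.994, -0.0]
contact_force: [-4.3, 1.3, 9.7]
gripper_width: 0.326
grasp_force: 62.8
```

>>> {"method": "jog_arm", "body": {"motion": "0 0 0 0.0004 0 0 0; 0 0 0 0.0008 0 0 0; 0 0 0 0.001 0 0 0; 0 0 0 0.001 0 0 0; 0 0 0 0.001 0 0 0"}}

```text
time: 17.02
tool_pos: [0.5949, -0.2018, 0.0685]
tool_rot: [-0.0, -0.113, 0.994, 0.0]
contact_force: [-4.4, 2.6, 10.8]
gripper_width: 0.32
grasp_force: 63.0
```

```bash
python3 - <<'E'
from h import *
F=[]
for i in range(3):
    f=grab_frame("wrist");s=state();F.append(np.r_[s["contact_force"],s["ft_torque"]])
print(s["time"],np.round(F,2));cv2.imwrite("pics/f.png",f["color"][:,:,::-1])
P=cloud(f);s,p,r=pos()
for z in [(.05,.062)]: print("tamper",z,rect(P,*z,p[:2],.045))
q=P[(np.hypot(P[...,0]-p[0],P[...,1]-p[1])<.012)&(P[...,2]>.105)&(P[...,2]<.12)]
k=np.linalg.lstsq(np.c_[q[:,:2]-p[:2],np.ones(len(q))],q[:,2],rcond=None)[0];print(len(q),np.degrees(k[:2]),k[2])
E
```

```text
17.175 [[-4.87  2.94 10.55  0.55  0.92 -0.04]
 [-4.71  1.97 12.91  0.48  0.95 -0.05]
 [-4.56  2.24 11.52  0.52  0.85  0.02]]
tamper (0.05, 0.062) (3503, array([ 582. , -204.8]), array([31.9, 52.4]), 12.9, np.float64(55.6))
2463 [-0.61930468  0.19679314] 0.11353395219796328
```

>>> {"method": "jog_arm", "body": {"motion": "0 0.0005 0.0004 0 0 0 0; 0 0.001 0.0008 0 0 0 0; 0 0.0016 0.0012 0 0 0 0; 0 0.0016 0.0012 0 0 0 0; 0 0.0016 0.0012 0 0 0 0"}}

```text
time: 17.8
tool_pos: [0.5948, -0.2017, 0.0687]
tool_rot: [0.001, -0.113, 0.994, -0.001]
contact_force: [-1.6, 1.4, 9.5]
gripper_width: 0.321
grasp_force: 62.9
```

```bash
python3 - <<'E'
from h import *
F=[]
for i in range(3):
    f=grab_frame("wrist");s=state();F.append(np.r_[s["contact_force"],s["ft_torque"]])
print(s["time"],np.round(np.mean(F,0),2))
P=cloud(f);s,p,r=pos();print(p)
for z in [(.05,.062)]: print("tamper",z,rect(P,*z,p[:2],.045))
q=P[(np.hypot(P[...,0]-p[0],P[...,1]-p[1])<.012)&(P[...,2]>.105)&(P[...,2]<.12)]
k=np.linalg.lstsq(np.c_[q[:,:2]-p[:2],np.ones(len(q))],q[:,2],rcond=None)[0];print(len(q),np.degrees(k[:2]),k[2])
E
```

```text
17.95 [-2.19  1.78  9.86  0.38  0.48  0.01]
[ 0.59475658 -0.20177463  0.06865025]
tamper (0.05, 0.062) (3500, array([ 581.9, -204.8]), array([32.1, 52.5]), 13.3, np.float64(55.7))
2438 [-0.22834594 -0.12923599] 0.11364148151593463
```

>>> {"method": "jog_arm", "body": {"motion": "0 0.0004 0.0004 0.0003 0 0 0; 0 0.0008 0.0008 0.0008 0 0 0; 0 0.0008 0.0008 0.0008 0 0 0; 0 0.0008 0.0008 0.0008 0 0 0; 0 0.0008 0.0008 0.0008 0 0 0"}}

```text
time: 18.58
tool_pos: [0.5948, -0.2017, 0.0687]
tool_rot: [0.001, -0.113, 0.994, -0.001]
contact_force: [-1.5, 1.2, 8.6]
gripper_width: 0.32
grasp_force: 62.9
```

>>> {"method": "jog_arm", "body": {"motion": "0 0 0 0 0 0 0; 0 0 0 0 0 0 0; 0 0 0 0 0 0 0; 0 0 0 0 0 0 0; 0 0 0 0 0 0 0"}}

```text
time: 19.2
tool_pos: [0.5947, -0.2017, 0.0686]
tool_rot: [0.001, -0.113, 0.994, -0.001]
contact_force: [-1.8, 1.2, 10.0]
gripper_width: 0.32
grasp_force: 62.9
```

>>> {"method": "jog_arm", "body": {"motion": "0 0 0 0 0 0 0; 0 0 0 0 0 0 0; 0 0 0 0 0 0 0; 0 0 0 0 0 0 0; 0 0 0 0 0 0 0"}}

```text
time: 19.82
tool_pos: [0.5947, -0.2017, 0.0686]
tool_rot: [0.001, -0.113, 0.994, -0.001]
contact_force: [-1.1, 0.7, 10.2]
gripper_width: 0.315
grasp_force: 62.9
```

>>> {"method": "jog_arm", "body": {"motion": "0 0 0 -0.01 0 0 0; 0 0 0 -0.03 0 0 0; 0 0 0 -0.08 0 0 0; 0 0 0 -0.16 0 0 0; 0 0 0 -0.22 0 0 0"}}

```text
time: 20.45
tool_pos: [0.5924, -0.2007, 0.1764]
tool_rot: [-0.001, -0.113, 0.994, 0.001]
contact_force: [0.6, -1.2, -3.2]
gripper_width: 0.32
grasp_force: 61.3
```

```bash
python3 - <<'E'
from h import *
go((.5467,.1633,.17),np.radians(90.2))
E
```

```text
cur yaw 102.99 turn deg -12.79 shift [-0.0745  0.73    0.0135] rot [ 0.0007 -0.0014  0.1488] j6 -2.243
```

>>> {"method": "jog_arm", "body": {"motion": "0 -0.01 0.1 0 0 0 0.03; 0 -0.02 0.21 0 0 0 0.06; 0 -0.03 0.32 0 0 0 0.09; 0 -0.045 0.43 0 0 0 0.12; 0 -0.055 0.54 0 0 0 0.149"}}

```text
time: 21.08
tool_pos: [0.5577, 0.0698, 0.1748]
tool_rot: [-0.002, -0.001, 1.0, -0.0]
contact_force: [0.3, 0.6, -2.3]
gripper_width: 0.321
grasp_force: 61.5
```

```bash
python3 - <<'E'
from h import *
go((.5467,.1633,.13),np.radians(90.2))
E
```

```text
cur yaw 90.09 turn deg 0.11 shift [0.0215 0.187  0.0896] rot [-0.0001 -0.0022 -0.0013] j6 -1.58
```

>>> {"method": "jog_arm", "body": {"motion": "0 0.02 0.08 0 0 0 0; 0 0.02 0.15 0 0 0 0; 0 0.02 0.18 0.04 0 0 0; 0 0.02 0.18 0.09 0 0 0; 0 0.02 0.18 0.09 0 0 0"}}

```text
time: 21.7
tool_pos: [0.5459, 0.1573, 0.1264]
tool_rot: [-0.005, -0.002, 1.0, -0.001]
contact_force: [-0.4, 0.1, -3.3]
gripper_width: 0.32
grasp_force: 61.3
```

>>> {"method": "jog_arm", "body": {"motion": "0 0 0 0 0 0 0; 0 0 0 0 0 0 0; 0 0 0 0 0 0 0; 0 0 0 0 0 0 0; 0 0 0 0 0 0 0"}}

```text
time: 22.32
tool_pos: [0.5493, 0.1582, 0.1317]
tool_rot: [0.0, -0.002, 1.0, 0.0]
contact_force: [-0.8, -1.1, -3.3]
gripper_width: 0.32
grasp_force: 61.3
```

```bash
python3 - <<'E'
from h import *
f=grab_frame("wrist");cv2.imwrite("pics/g.png",f["color"][:,:,::-1]);P=cloud(f);s,p,r=pos();print(s["time"],p)
b=p[2]-.0131
print("base",rect(P,b-.006,b+.006,p[:2],.05),"dock",rect(P,.009,.018,(.5437,.1633),.056))
go((.5467,.1633,.05),np.radians(90.2))
E
```

```text
22.375 [0.54923559 0.1581819  0.13156734]
base (3506, array([536.1, 158.2]), array([52.5, 31.8]), 89.9, np.float64(118.7)) dock (1529, array([542.8, 163.6]), array([77.4, 78.3]), 0.3, np.float64(13.5))
cur yaw 90.18 turn deg 0.02 shift [0.0051 0.0103 0.1631] rot [ 0.      0.0002 -0.0002] j6 -1.424
```

View pics/g.png

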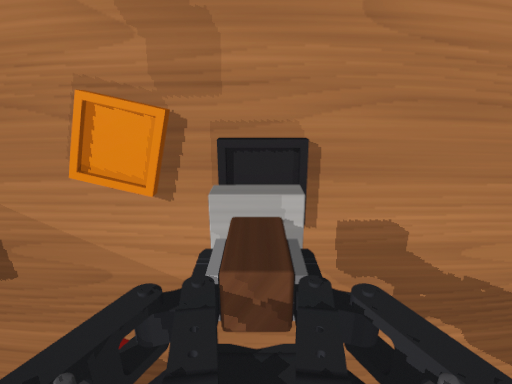

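The wrist view shows the tamper square over the black dock, which is at about (262,180). It needs about 5 mm in y and 3 mm in x, then lowering.

>>> {"method": "jog_arm", "body": {"motion": "0 0.003 0.006 0.02 0 0 0; 0 0.0054 0.0104 0.06 0 0 0; 0 0.0054 0.0104 0.11 0 0 0; 0 0.0054 0.0104 0.15 0 0 0; 0 0.0054 0.0104 0.17 0 0 0"}}

```text
time: 23.0
tool_pos: [0.545, 0.1632, 0.0438]
tool_rot: [-0.002, -0.002, 1.0, -0.0]
contact_force: [-0.1, 0.1, -1.3]
gripper_width: 0.321
grasp_force: 61.5
```

>>> {"method": "jog_arm", "body": {"motion": "0 0 0 0 0 0 0; 0 0 0 0.002 0 0 0; 0 0 0 0.004 0 0 0; 0 0 0 0.006 0 0 0; 0 0 0 0.008 0 0 0"}}

```text
time: 23.62
tool_pos: [0.5466, 0.1634, 0.0427]
tool_rot: [0.0, -0.002, 1.0, 0.0]
contact_force: [0.2, -0.5, -3.2]
gripper_width: 0.322
grasp_force: 61.5
```

>>> {"method": "jog_arm", "body": {"motion": "0 0 0 0.0014 0 0 0; 0 0 0 0.0028 0 0 0; 0 0 0 0.0042 0 0 0; 0 0 0 0.0054 0 0 0; 0 0 0 0.0062 0 0 0"}}

```text
time: 24.25
tool_pos: [0.5465, 0.1634, 0.0396]
tool_rot: [-0.0, -0.002, 1.0, -0.0]
contact_force: [-1.6, 0.2, 0.1]
gripper_width: 0.32
grasp_force: 61.9
```

>>> {"method": "jog_arm", "body": {"motion": "40 0 0 0 0 0 0; 60 0 0 0 0 0 0; 100 0 0 0 0 0 0; 100 0 0 0 0 0 0; 100 0 0 0 0 0 0"}}

```text
time: 24.88
tool_pos: [0.5465, 0.1634, 0.0394]
tool_rot: [0.0, -0.002, 1.0, 0.0]
contact_force: [0.4, 0.7, -0.2]
gripper_width: 0.999
grasp_force: 0.0
```

>>> {"method": "jog_arm", "body": {"motion": "100 0 0 0 0 0 0; 100 0 0 -0.03 0 0 0; 100 0 0 -0.1 0 0 0; 100 0 0 -0.2 0 0 0; 100 0 0 -0.3 0 0 0"}}

```text
time: 25.5
tool_pos: [0.5464, 0.1634, 0.1919]
tool_rot: [0.0, -0.002, 1.0, 0.0]
contact_force: [1.1, 0.4, 0.5]
gripper_width: 1.0
grasp_force: 0.0
```

>>> {"method": "jog_arm", "body": {"motion": "100 0 0 -0.05 0 0 0; 100 0 0 -0.05 0 0 0; 100 0 0 -0.05 0 0 0; 100 0 0 -0.05 0 0 0; 100 0 0 -0.05 0 0 0"}}

```text
time: 26.12
tool_pos: [0.5457, 0.1632, 0.2126]
tool_rot: [-0.001, -0.002, 1.0, -0.0]
contact_force: [-0.7, 0.7, -0.3]
gripper_width: 1.001
grasp_force: 0.0
```

```bash
python3 - <<'E'
from h import *
f=grab_frame("wrist");cv2.imwrite("pics/h.png",f["color"][:,:,::-1]);P=cloud(f);s,p,r=pos();print(s["time"],p,s["contact_force"])
for z in [(.075,.095),(.022,.032),(.011,.018)]: print(z,rect(P,*z,(.5436,.1633),.057))
P=cloud(grab_frame("top"))
for z in [(.042,.05),(.015,.024)]: print(z,rect(P,*z,(.593,-.203),.1))
E
```

```text
26.175 [0.54592949 0.16327257 0.21301647] [-0.17472887  0.04314919  0.69064069]
(0.075, 0.095) (928, array([543.5, 163.7]), array([27.7, 27.7]), 89.9, np.float64(84.5))
(0.022, 0.032) (1214, array([543.8, 163.6]), array([51.9, 52.1]), 0.3, np.float64(26.6))
(0.011, 0.018) (1506, array([543.1, 163.6]), array([78.3, 78.3]), 0.2, np.float64(13.6))
(0.042, 0.05) (747, array([ 592.6, -203.1]), array([85.8, 86.6]), 12.9, np.float64(45.5))
(0.015, 0.024) (929, array([ 592.6, -203.3]), array([129.7, 130.2]), 13.1, np.float64(19.8))
```

View pics/h.png

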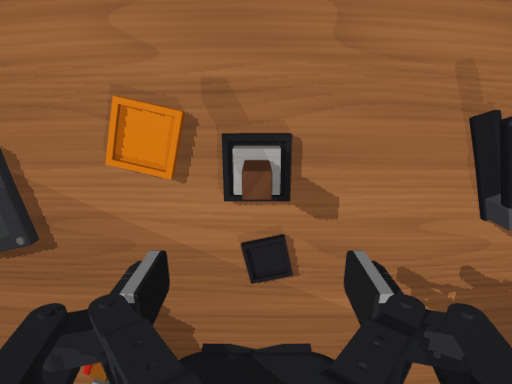

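The tamper stands flat and centred in the black dock at about (257,168), the badge plate is back up, and the gripper is clear of everything.

```bash
python3 -c "
from plant import *
print(job_done())"
```

```text
the job is handed in; nothing more can be done
None
```

The job is handed in at about 26 s of the 61 s limit: I held the plate bottomed at roughly 13–15 N for about 3.5–4 s, longer than the two asked, with a lean of about half a degree until I eased the side load, and the tamper is back standing centred in its dock with nothing else touched.

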